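Hold the tilting tube jig on its mark

TASK

Using only the orange-gripped springy lever, tip the top-heavy tube jig up off the rest it lies on until its yellow pointer stands at the red index clip, and keep the pointer tip within the clip's width for five seconds without a break. Then let the jig down gently onto the opposite rest and let go of the lever. Never let the jig swing fast or bang onto a rest, do not touch its beam, tube or pointer or shift the red clip, and leave the things around it where they are.

Things in the scene. Friction and masses are not known exactly. Their poses are not given: they have to be found in the camera images.
- stand: blue steel stand of the tilting jig, fixed to the bench; footprint 300 x 460 mm. Origin at the middle of its underside on the bench; x points away from the robot (along the jig's axle), y to the left along the beam, z up. It may stand turned by up to about 0.3 rad. Two rubber rests at y = +-190 mm (tops 53 mm high) carry the beam ends.
- pivot (a point): point on the axle, 120 mm above the stand's origin; the axle runs along the stand's x axis. The jig is top-heavy: gravity drives it away from level with about 0.72 N m per rad of tilt. With the lever held still it falls away from balance with a time constant of about 0.6 s, faster with the lever free: only steady correction keeps it up.
- rocker (a joint): tilt of the jig about its axle, rad: 0 = beam level, pointer upright; grows as the pointer swings to the stand's +y and the +y beam end goes down. Starts at -0.3 (-y end on its rest); the rests stop it at -0.3 and +0.3. Moment of inertia about the axle, lever not counted: 0.073 kg m2 nominal. Bearings almost free: friction 0.001 N m, damping 0.01 N m s/rad.
- lever (a joint): angle of the hand lever relative to the jig, rad, same sense of turning as rocker (lever angle from upright = rocker + lever). The lever turns on the jig's axle against a torsion spring of 0.5 N m/rad (nominal) with damping 0.04 N m s/rad, slack at 0, stops at -1 and +1. So a lever held away from the jig's own angle pulls the jig towards it.
- lever_grip (a point): centre of the lever's orange grip: a cylinder 36 mm in diameter, 40 mm long, parallel to the axle (stand x), on a 10 mm rod; 170 mm from the axle, at stand x = -110 mm (the robot's side). It moves on a circle of 170 mm radius about the axle. Can be pinched from above on its two flat ends (40 mm apart). Lever 0.12 kg.
- pointer_tip (a point): tip of the yellow pointer on the jig, 190 mm from the axle, on the far side of the beam (stand x = +80 mm); upright when the jig is level. A tip speed of over 110 mm/s (0.6 rad/s) counts as swinging fast, anywhere in the run.
- index_mark (a point): target for the pointer tip: the middle of the red index clip (28 mm wide, 20 mm high) on the white scale just on the robot's side of the pointer, 190 mm from the axle, stand x = +80 mm; fixed for the run somewhere within 0.1 rad of upright, so that the pointer tip at the index and this point coincide. Within the clip's width means within 14 mm.
- cradle: 440 x 50 mm aluminium beam with V blocks, green counterweight and the yellow pointer, part of the jig, not to be touched; origin on the axle, x along the axle, y along the beam. 1.75 kg nominal. It balances the tube only nearly: an unknown steady torque of up to 0.1 N m either way is left, and gravity's pull varies by some 7 percent.
- workpiece: steel tube 34 mm in diameter, 345 mm long, with a 68 mm flange, clamped along the beam 45 mm above the axle, part of the jig, not to be touched; origin on the axle. 1.15 kg nominal.
- screwdriver: screwdriver lying loose on the bench, bystander; origin in the middle of its underside.
- hammer: hammer lying loose on the bench, bystander; origin in the middle of its underside.
- spray_can: standing can with a yellow label, 66 mm in diameter, 190 mm high, bystander; origin at the centre of its foot.
- pot: dark steel cup, 80 mm in diameter, 85 mm high, bystander; origin at the centre of its foot.

How it is judged (in metres and radians):
On the way, in this order (a step that is already met when the one before it is completed fails the run):
1. the pointer tip stays within 14 mm of the index mark for five seconds (distance between pointer_tip and index_mark below 0.014 m), for 5 s.
2. the jig lies on the opposite rest (value of joint rocker above 0.28 rad), for 0.3 s.
At the end, for the whole second after the job is handed in: The jig lies still on the opposite rest (rocker above 0.28 rad, slower than 0.05 rad/s) and the lever is let go, its spring slack (within 0.25 rad) (value of joint rocker above 0.28 rad and velocity of joint rocker between -0.05 and 0.05 rad/s and value of joint lever between -0.25 and 0.25 rad); the robot touches nothing.
It fails at once if the jig swings faster than 0.6 rad/s (velocity of joint rocker above 0.6 rad/s or velocity of joint rocker below -0.6 rad/s).
It fails at once if the robot pushes on the beam, the pointer or the tube with more than 1.5 N (contact force between any of the fingers, the arm and cradle above 1.5 N or contact force between any of the fingers, the arm and workpiece above 1.5 N).
It fails at once if the red index clip is shifted by more than 5 mm (distance of index_mark from where it was at the start of the episode above 0.005 m).
It fails at once if a thing nearby is moved by more than 30 mm (distance of any of screwdriver, hammer, spray_can, pot from where it was at the start of the episode above 0.03 m).
It also fails if it takes over 58 s, if anything falls off the work surface, if the arm or the gripper's body presses on something with over 40 N, if the wrist force passes 120 N, or if a joint passes its speed limit or range.

ROBOT

A 6-joint arm with a two-finger parallel gripper is mounted at the origin on the work surface. World frame = base frame: x ahead of the robot, y to its left, z up, the work surface at z = 0. Lengths are in mm, angles in rad, forces in N, time in s.
With the tool pointing down it reaches from about 350 to 775 mm from the base axis. Payload 7.3 kg.
Tool frame: the origin (TCP) lies midway between the tips of the shut fingers; the grasp point (between the pads) lies bot.tcp_to_grasp behind it (bot.tcp_to_grasp is the distance from the TCP to the grasp point, in mm); z points along the fingers, y is the direction in which the jaws open and shut (so a half turn about z gives the same grasp; the last joint's range is limited). The gripper opens to 92 mm and grips with 3 to 60 N. Pads are 19 mm wide; open, the fingers measure 130 mm over their backs; the gripper's body (75 mm by 190 mm) begins 47 mm behind the grasp point.
Start: joints at [0.985, 0.342, 1.524, -0, 1.275, -0.146], TCP at [223.512, 475.066, 226.741] pointing down, gripper open.
Joint ranges: [-2.53, 2.53], [-0.77, 2.02], [0.04, 2.7], [-1, 4.14], [0.28, 2.66], [-3.11, 3.11]. Speed limits (rad/s): [2.57, 2.57, 3.14, 3.14, 3.14, 3.14].

INTERFACE

Orientations are given as [roll, pitch, yaw] about the fixed x, y, z axes, in that order (R = Rz(yaw) Ry(pitch) Rx(roll)).
In Python, from plant import bot gives the robot as it stands.
- The arm moves only by the shell command python3 -m inch 'ROWS'. ROWS is JSON, one flat list of numbers, 7 for each row, row after row: the shift along the world's x, y, z in cm, then the turn, a rotation vector about the world's x, y, z in degrees, then the gripper command: -1 is shut, 1 is fully open, values between are in proportion. In form: [tx, ty, tz, ax, ay, az, fingers, tx, ty, tz, ax, ay, az, fingers, ...]. A call has exactly 5 rows; each row is the pose to reach, as a shift and turn from the pose measured when the call began; what a row does not reach only later rows make up. A row lasts 1/10 s, in which the tool goes at most 50 mm and 8.59 degrees, less where a joint would pass 70% of its speed; a pose out of reach is approached as far as the arm can. A call with a gripper value outside its range is refused whole. The fingers move at their own pace and stop on an object; the grip force is fixed at half the most. Time passes only in rows, so rows that repeat a pose let the fingers close, or fill a call up. It gives the time, the measured TCP pose, the force and the opening at its end, in the units of the state.
- bot.get_obs(): the state, without advancing time (a new reading comes with each control period).
- bot.capture(name): name is "scene" or "top"; returns the picture (400x640x3 uint8, red, green, blue); there is no depth.
- bot.calibration(name): a dict with "fx", "fy", "cx", "cy" (pixels), "cam_to_world" (4x4, takes a point from camera to world coordinates). Camera axes: x right, y down, z forward; pixel columns grow to the right and rows downward; lengths in mm; the calibration is good to about 2 mm. A picture is of the moment at which its call begins. calibration takes no time and is no camera call.
- bot.close_job(): hands the job in, once; it reports no verdict.
The state is a dict: "time": time; "joint_positions": joint angles; "dq": joint speeds; "tau": joint torques, N m; "tool_pos": TCP position; "tcp_rot": TCP orientation; "contact_force": force on the tool from outside, world axes, zero at the start; "moment": the same for the moment, N m; "grip_width": finger opening in mm.
Only numpy, scipy, OpenCV 4.12 (cv2) and the standard library are available. Lean on these libraries where they do the work, as an engineer would, in place of code of your own. Each camera call takes 0.05 s, during which the arm holds its last target.

## Working session

There is one attempt and no reset: what is moved stays moved. The work goes in short steps, Python scripts to look and compute and a shell command to move; the robot and the scene stay as the last step left them, time stands still between calls to the robot, and variables do not carry over. Pictures are saved under pics/ and viewed, and the job is handed in when it is done.

```bash
ls; mkdir -p pics
cat > h.py <<'E'
import numpy as np,cv2
from plant import bot
def snap(n,name):
    im=np.array(bot.capture(n)); cv2.imwrite(f'pics/{name}.png',cv2.cvtColor(im,cv2.COLOR_RGB2BGR)); return im
E
python3 - <<'E'
from h import *
np.set_printoptions(precision=4,suppress=True)
o=bot.get_obs();print(o);print(bot.tcp_to_grasp)
for n in('scene','top'):
    snap(n,n+'0');c=bot.calibration(n);print(c)
E
```

```text
pics
{'time': 0.0, 'joint_positions': array([ 0.985 ,  0.3427,  1.525 , -0.    ,  1.2754, -0.146 ]), 'dq': array([-0.0008, -0.0001, -0.0006, -0.0014, -0.0014,  0.0002]), 'tau': array([ -0.0008, -43.1238, -24.4215,   0.0717,   0.056 ,  -0.0001]), 'tool_pos': array([223.2792, 474.7002, 226.0473]), 'tcp_rot': array([-3.1401, -0.0002,  2.7017]), 'contact_force': array([ 0.4047,  0.4073, -0.3242]), 'moment': array([ 0.0139, -0.0449,  0.0234]), 'grip_width': 91.62702444870892}
18.8
{'fx': 415.2934614230159, 'fy': 415.2934614230159, 'cx': 323.13355239169226, 'cy': 193.4126782605549, 'cam_to_world': array([[   0.9597,    0.2215,   -0.1728,  801.2327],
       [   0.2809,   -0.7464,    0.6033, -858.1662],
       [   0.0047,   -0.6275,   -0.7786, 1323.6359],
       [   0.    ,    0.    ,    0.    ,    1.    ]])}
{'fx': 485.55824632053526, 'fy': 485.55824632053526, 'cx': 321.66110028117515, 'cy': 206.617859911258, 'cam_to_world': array([[  -0.0279,   -0.9975,    0.0651,  449.2258],
       [  -0.9994,    0.0265,   -0.0221,   36.9722],
       [   0.0204,   -0.0657,   -0.9976, 1699.7428],
       [   0.    ,    0.    ,    0.    ,    1.    ]])}
```

View pics/scene0.png

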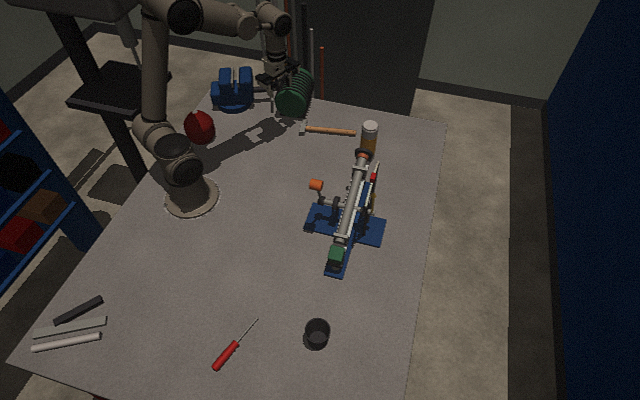

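View pics/top0.png

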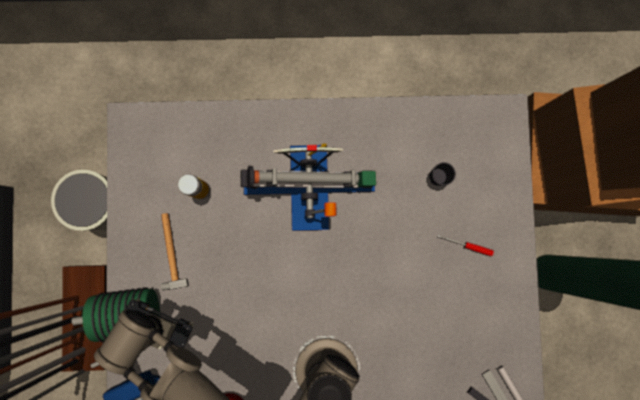

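Run:
```python
import cv2
a=cv2.imread('pics/top0.png')[130:250,220:400];cv2.imwrite('pics/topc.png',cv2.resize(a,None,fx=4.4,fy=4.4,interpolation=cv2.INTER_CUBIC))
a=cv2.imread('pics/scene0.png')[110:290,280:440];cv2.imwrite('pics/scenec.png',cv2.resize(a,None,fx=3.3,fy=3.3,interpolation=cv2.INTER_CUBIC))
```

```text
(no output)
```

View pics/topc.png

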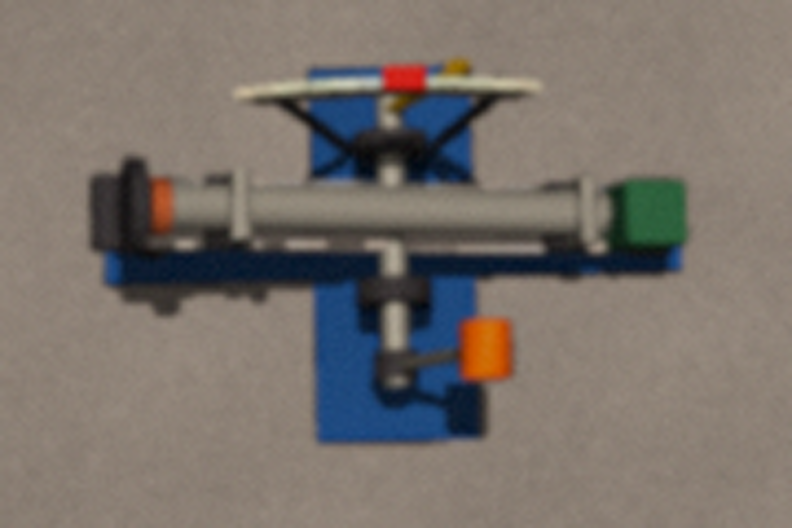

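View pics/scenec.png

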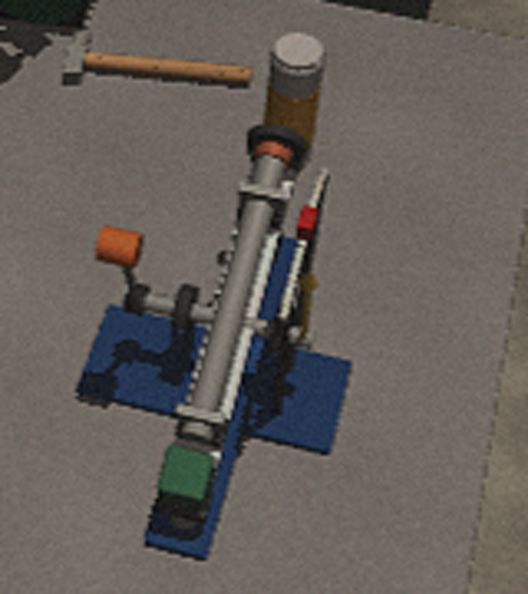

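```bash
cat >> h.py <<'E'
def ray(n,uv):
    c=bot.calibration(n);T=np.array(c['cam_to_world']);d=np.array([(uv[0]-c['cx'])/c['fx'],(uv[1]-c['cy'])/c['fy'],1.0])
    return T[:3,3],T[:3,:3]@d
def onz(n,uv,z):
    o,d=ray(n,uv);return o+d*(z-o[2])/d[2]
def tri(a,b):
    A=np.zeros((3,3));B=np.zeros(3)
    for n,uv in(('top',a),('scene',b)):
        o,d=ray(n,uv);d=d/np.linalg.norm(d);P=np.eye(3)-np.outer(d,d);A+=P;B+=P@o
    return np.linalg.solve(A,B)
def proj(n,p):
    c=bot.calibration(n);T=np.linalg.inv(np.array(c['cam_to_world']));q=T[:3,:3]@np.array(p)+T[:3,3]
    return np.array([c['fx']*q[0]/q[2]+c['cx'],c['fy']*q[1]/q[2]+c['cy']])
def mask(im,col):
    h=cv2.cvtColor(im,cv2.COLOR_RGB2HSV);H,S,V=[h[...,i].astype(int) for i in range(3)]
    return {'red':((H<4)|(H>176))&(S>150)&(V>90),'orange':(H>=5)&(H<14)&(S>190)&(V>110),'yellow':(H>=18)&(H<30)&(S>140)&(V>50),
      'green':(H>60)&(H<85)&(S>90)&(V>30),'blue':(H>100)&(H<116)&(S>150)&(V>30)}[col]
def blobs(im,col,box=None,amin=3):
    m=mask(im,col).astype(np.uint8)
    if box: k=np.zeros_like(m);k[box[1]:box[3],box[0]:box[2]]=1;m*=k
    n,l,s,c=cv2.connectedComponentsWithStats(m)
    return [(s[i][:5].tolist(),c[i].round(2).tolist()) for i in range(1,n) if s[i][4]>=amin]
E
python3 - <<'E'
from h import *
np.set_printoptions(precision=2,suppress=True)
for n,box in(('top',(220,130,400,250)),('scene',(280,110,440,290))):
    im=cv2.cvtColor(cv2.imread(f'pics/{n}0.png'),cv2.COLOR_BGR2RGB)
    for c in('red','orange','yellow','green','blue'): print(n,c,blobs(im,c,box))
for uv in((318,441),(478,437),(310,70),(472,68),(105,265),(682,258)):
    print(onz('top',(219.5+uv[0]/4.4+.11,129.5+uv[1]/4.4+.11),12))
E
```

```text
top red [([307, 145, 10, 6, 52], [311.33, 147.52])]
top orange [([255, 171, 3, 11, 28], [256.11, 176.07]), ([325, 203, 11, 13, 86], [329.94, 209.09])]
top yellow [([321, 144, 6, 3, 15], [323.33, 145.07]), ([309, 152, 5, 3, 9], [310.89, 152.78])]
top green [([359, 171, 17, 16, 225], [366.78, 178.35])]
top blue [([291, 152, 14, 11, 103], [297.87, 155.96]), ([312, 152, 15, 19, 188], [320.1, 160.66]), ([291, 160, 13, 10, 76], [295.36, 165.7]), ([245, 187, 83, 43, 1072], [295.73, 208.2]), ([314, 186, 60, 24, 352], [332.59, 194.73])]
scene red [([370, 172, 6, 7, 29], [372.79, 175.41])]
scene orange [([310, 179, 12, 7, 26], [314.5, 180.81]), ([312, 183, 4, 4, 4], [313.5, 184.5]), ([318, 186, 3, 3, 5], [318.8, 186.6])]
scene yellow [([373, 138, 3, 2, 3], [374.0, 138.67]), ([367, 142, 3, 1, 3], [368.0, 142.0]), ([369, 144, 2, 2, 3], [369.33, 144.33]), ([371, 193, 5, 18, 31], [372.77, 199.23])]
scene green [([328, 245, 16, 16, 183], [335.67, 252.78])]
scene blue [([365, 182, 5, 3, 7], [367.29, 182.71]), ([361, 184, 8, 23, 27], [364.78, 194.93]), ([359, 188, 7, 18, 26], [361.38, 196.42]), ([313
[... 786 characters left out ...]
 17, 34], [379.06, 238.56]), ([323, 232, 4, 2, 6], [324.83, 232.33]), ([331, 232, 2, 3, 3], [331.33, 233.0]), ([376, 235, 2, 2, 3], [376.67, 235.33]), ([362, 237, 3, 2, 3], [363.0, 237.67]), ([349, 239, 3, 6, 8], [349.88, 241.75]), ([367, 239, 2, 2, 3], [367.33, 239.67]), ([364, 242, 3, 2, 3], [365.0, 242.33]), ([371, 243, 2, 2, 3], [371.67, 243.67]), ([343, 245, 8, 25, 44], [346.66, 255.98]), ([342, 271, 2, 2, 3], [342.67, 271.33]), ([324, 272, 4, 3, 6], [325.5, 273.17]), ([329, 273, 4, 3, 6], [330.67, 274.5]), ([337, 273, 6, 6, 15], [339.87, 275.53])]
[481.45 105.05  12.  ]
[481.13 -21.19  12.  ]
[777.08 104.37  12.  ]
[775.6  -24.88  12.  ]
[625.13 269.99  12.  ]
[ 618.9  -187.61   12.  ]
```

```bash
cat >> h.py <<'E'
PSI=-0.01;O=np.array([628.5,41.,0])
X=np.array([np.cos(PSI),np.sin(PSI),0]);Y=np.array([-np.sin(PSI),np.cos(PSI),0]);Z=np.array([0,0,1.])
def W(x,y,z): return O+X*x+Y*y+Z*z
def circ(x,r,a): return W(x,r*np.sin(a),120+r*np.cos(a))
E
python3 - <<'E'
from h import *
np.set_printoptions(precision=2,suppress=True)
for n in('top','scene'):
    print(n,'tip',proj(n,circ(80,190,-.3)),'clip',[proj(n,circ(80,190,a)) for a in(-.1,-.05,0,.05,.1)])
    print('grip',[proj(n,circ(-110,170,a)) for a in(-.3,-.35,-.4)])
print('tri clip',tri((311.33,147.52),(372.79,175.41)),'grip',tri((330,209.1),(315.5,183)))
for z in(275,280,285):print(onz('top',(330,209.1),z))
for z in(305,310):print(onz('top',(311.33,147.52),z))
E
```

```text
top tip [327.57 149.02] clip [array([314.81, 148.72]), array([311.54, 148.72]), array([308.25, 148.75]), array([304.97, 148.81]), array([301.69, 148.9 ])]
grip [array([326.56, 214.59]), array([329.28, 214.59]), array([331.93, 214.6 ])]
scene tip [367.88 190.92] clip [array([370.69, 180.88]), array([371.36, 178.61]), array([372.02, 176.45]), array([372.65, 174.4 ]), array([373.26, 172.47])]
grip [array([311.65, 180.15]), array([310.91, 182.45]), array([310.19, 184.81])]
tri clip [710.22  31.62 324.77] grip [534.05 -18.44 284.81]
[534.26 -18.97 275.  ]
[533.96 -18.77 280.  ]
[533.66 -18.57 285.  ]
[712.83  31.2  305.  ]
[711.88  31.22 310.  ]
```

Run:
```python
from h import *
np.set_printoptions(precision=2,suppress=True)
for uv in((78,392),(108,308),(330,452),(350,360),(148,543),(205,557)):
    print(onz('scene',(279.5+uv[0]/3.3+.15,109.5+uv[1]/3.3+.15),12))
im=cv2.imread('pics/top0.png')
print(cv2.cvtColor(im,cv2.COLOR_BGR2HSV)[138:156,298].tolist());print(cv2.cvtColor(im,cv2.COLOR_BGR2HSV)[224:234,302].tolist())
a=im[135:235,285:345];cv2.imwrite('pics/tz.png',cv2.resize(a,None,fx=6,fy=6,interpolation=cv2.INTER_NEAREST))
a=cv2.imread('pics/scene0.png')[165:255,300:390];cv2.imwrite('pics/sz.png',cv2.resize(a,None,fx=6.5,fy=6.5,interpolation=cv2.INTER_NEAREST))
```

```text
[485.94 -27.24  12.  ]
[482.89  98.98  12.  ]
[780.2  -24.01  12.  ]
[777.72 106.23  12.  ]
[ 617.   -189.69   12.  ]
[ 679.27 -188.4    12.  ]
[[15, 40, 140], [12, 41, 142], [13, 41, 144], [13, 42, 145], [14, 39, 145], [14, 47, 148], [11, 32, 134], [111, 50, 108], [107, 143, 118], [106, 70, 142], [46, 15, 186], [35, 27, 191], [27, 40, 129], [70, 12, 64], [109, 136, 90], [107, 183, 117], [107, 195, 123], [107, 195, 123]]
[[107, 190, 126], [107, 194, 126], [106, 196, 129], [107, 198, 129], [107, 190, 134], [108, 190, 117], [112, 75, 99], [9, 34, 119], [14, 42, 141], [14, 44, 146]]
```

View pics/tz.png

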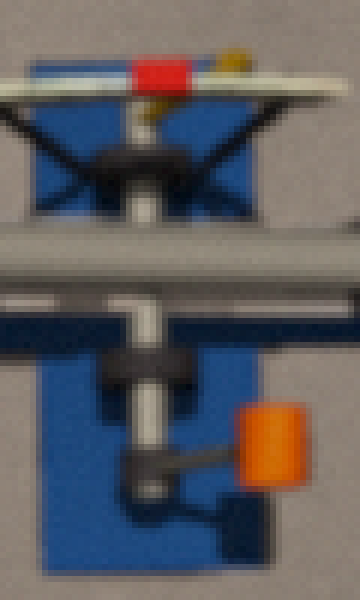

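View pics/sz.png

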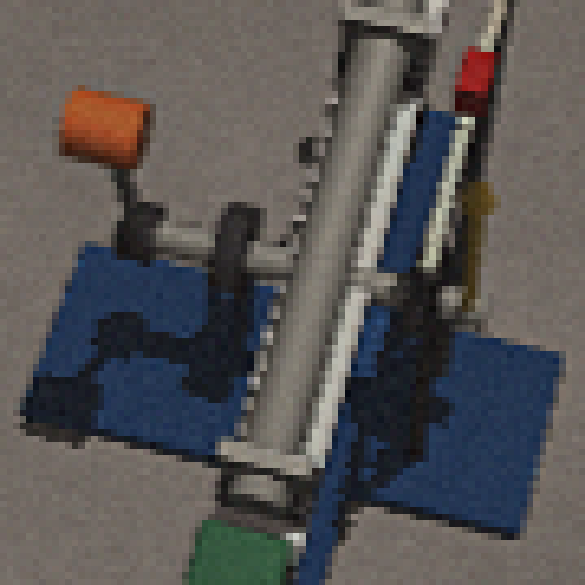

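Run:
```python
from h import *
np.set_printoptions(precision=2,suppress=True)
print('hub',onz('top',(309.7,213.3),130))
print('green',tri((366.8,178.3),(335.7,252.8)),proj('top',tri((366.8,178.3),(335.7,252.8))),proj('scene',tri((366.8,178.3),(335.7,252.8))))
print('tube',onz('top',(285,130+205/4.4),180),onz('top',(335,130+210/4.4),170))
im=cv2.cvtColor(cv2.imread('pics/scene0.png'),cv2.COLOR_BGR2RGB)
g=tri((330,209.1),(300+105/6.5,165+128/6.5));print(g,proj('top',g),proj('scene',g))
g=tri((323.7,145),(300+484/6.5,165+190/6.5));print('tip',g,proj('top',g),proj('scene',g))
g=tri((311.33,147.52),(300+476/6.5,165+80/6.5));print('clip',g,proj('top',g),proj('scene',g))
```

```text
hub [531.06  41.44 130.  ]
green [ 643.64 -150.16  106.21] [366.74 178.15] [335.54 252.81]
tube [646.1 115.9 180. ] [639.76 -41.84 170.  ]
[535.35 -18.47 276.56] [329.84 208.7 ] [315.77 184.72]
tip [726.94  -5.02 277.93] [323.45 144.22] [373.72 194.32]
clip [712.19  31.68 316.05] [311.17 147.02] [372.77 177.37]
```

```bash
sed -i 's/O=np.array(\[628.5,41.,0\])/O=np.array([644.,41.,0])/' h.py; python3 -m inch '[2,-3.3,2,0,0,-4.4,1, 4,-6.6,4,0,0,-8.8,1, 6,-9.9,6,0,0,-13.1,1, 8.2,-13.2,8,0,0,-17.5,1, 10.4,-16.4,9,0,0,-21.8,1]'; python3 -m inch '[2,-3.3,0.5,0,0,-4.4,1, 4.1,-6.6,1,0,0,-8.8,1, 6.2,-9.9,1.5,0,0,-13.1,1, 8.3,-13.2,1.5,0,0,-17.5,1, 10.4,-16.4,1.5,0,0,-21.8,1]'
```

```text
time: 0.6
tool_pos: [328.1, 309.6, 317.6]
tcp_rot: [3.141, 0.0, 2.319]
contact_force: [1.5, 1.4, -0.0]
grip_width: 91.8
time: 1.1
tool_pos: [432.6, 144.0, 332.6]
tcp_rot: [3.141, 0.0, 1.935]
contact_force: [-0.1, -0.0, -0.6]
grip_width: 91.6
```

```bash
python3 -m inch '[2,-3.3,0,0,0,-4.4,1, 4.1,-6.6,0,0,0,-8.8,1, 6.2,-9.9,0,0,0,-13.1,1, 8.2,-13.2,0,0,0,-17.5,1, 10.2,-16.2,0,0,0,-21.4,1]'
python3 - <<'E'
from h import *
snap('top','top1');snap('scene','scene1');print(bot.get_obs())
for n,b in(('top',(250,110,400,260)),('scene',(280,110,440,290))):
    a=cv2.imread(f'pics/{n}1.png')[b[1]:b[3],b[0]:b[2]];cv2.imwrite(f'pics/{n}1c.png',cv2.resize(a,None,fx=3.3,fy=3.3,interpolation=cv2.INTER_CUBIC))
E
```

```text
time: 1.6
tool_pos: [535.0, -19.7, 332.1]
tcp_rot: [-3.141, -0.0, 1.558]
contact_force: [0.6, -0.5, 0.2]
grip_width: 91.9
{'time': 1.7, 'joint_positions': array([-1.82357947e-01,  3.07079610e-01,  1.28940555e+00, -1.11176879e-03,
        1.54595287e+00, -1.67005635e-01]), 'dq': array([ 0.05753337, -0.04221406,  0.05260334,  0.02910534,  0.01894924,
       -0.01565312]), 'tau': array([-1.26319885e+00, -4.33831108e+01, -2.74997503e+01, -1.56070841e-01,
       -2.84542597e-02,  1.48332501e-01]), 'tool_pos': array([536.00959914, -21.51503257, 331.10440971]), 'tcp_rot': array([-3.14057428e+00,  9.55410047e-04,  1.55547259e+00]), 'contact_force': array([ 0.2085038 , -0.10893986, -0.55539908]), 'moment': array([-0.06150068,  0.07029112, -0.0471975 ]), 'grip_width': 92.052685787457}
```

View pics/top1c.png

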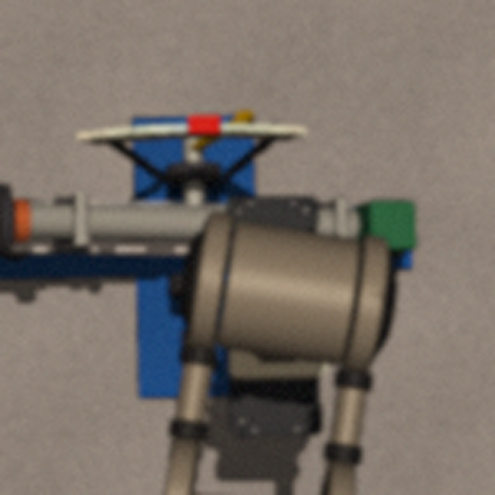

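View pics/scene1c.png

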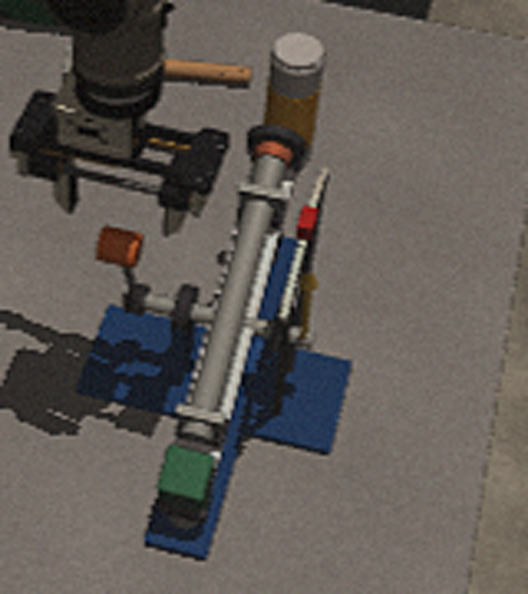

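```bash
python3 -m inch '[0,0.1,-2,0,0,0.1,1, -0.1,0.2,-4,0,0,0.2,1, -0.1,0.3,-5.8,0,0,0.3,1, -0.1,0.3,-7.3,0,0,0.3,1, -0.1,0.3,-7.3,0,0,0.3,1]';  python3 - <<'E'
from h import *
snap('top','top2');snap('scene','scene2');o=bot.get_obs();print(o['tool_pos'],o['contact_force'])
for n,b in(('top',(250,110,400,260)),('scene',(280,140,380,240))):
    a=cv2.imread(f'pics/{n}2.png')[b[1]:b[3],b[0]:b[2]];cv2.imwrite(f'pics/{n}2c.png',cv2.resize(a,None,fx=5,fy=5,interpolation=cv2.INTER_CUBIC))
E
```

```text
time: 2.2
tool_pos: [533.4, -17.6, 255.9]
tcp_rot: [-3.136, -0.0, 1.562]
contact_force: [0.5, -0.5, -0.3]
grip_width: 91.9
[534.82492947 -18.03244256 258.36871749] [-0.72038478 -0.05515169  0.28407884]
```

View pics/scene2c.png

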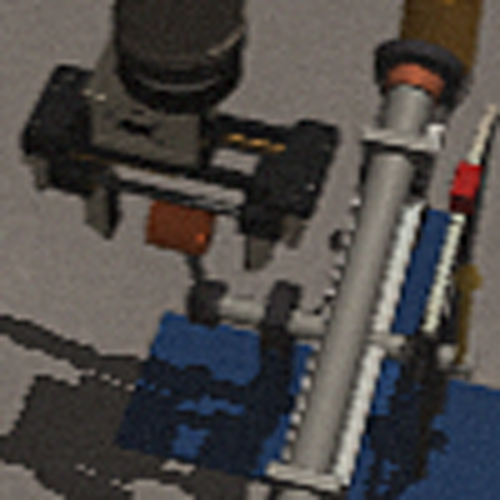

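```bash
python3 -m inch '[0,0,0,0,0,0,-1,0,0,0,0,0,0,-1,0,0,0,0,0,0,-1,0,0,0,0,0,0,-1,0,0,0,0,0,0,-1]'
```

```text
time: 2.8
tool_pos: [534.9, -18.0, 258.5]
tcp_rot: [-3.14, 0.001, 1.562]
contact_force: [0.1, 0.2, 0.3]
grip_width: 56.6
```

```bash
python3 -m inch '[0,0,0,0,0,0,-1,0,0,0,0,0,0,-1,0,0,0,0,0,0,-1,0,0,0,0,0,0,-1,0,0,0,0,0,0,-1]'
cat >> h.py <<'E'
def meas(n=3,log=True):
    import json
    r=[]
    for i in range(n):
        o=bot.get_obs(); im=np.array(bot.capture('top'))
        h=cv2.cvtColor(im,cv2.COLOR_RGB2HSV).astype(float)
        # yellow: soft weight
        m=mask(im,'yellow'); k=np.zeros_like(m);k[138:148,290:340]=1; m=m&k
        ys,xs=np.nonzero(m)
        R=mask(im,'red');k[:]=0;k[138:156,295:330]=1;ry,rx=np.nonzero(R&k)
        r.append((o['time'],xs.mean() if len(xs) else np.nan,ys.mean() if len(ys) else np.nan,len(xs),rx.mean(),ry.mean(),*o['tool_pos'],*o['contact_force']))
        cv2.imwrite(f'pics/m{o["time"]:.2f}.png',cv2.cvtColor(im,cv2.COLOR_RGB2BGR))
    if log:
        open('log.txt','a').write('\n'.join(json.dumps(list(map(float,q))) for q in r)+'\n')
    return np.array(r)
E
python3 - <<'E'
from h import *
np.set_printoptions(precision=2,suppress=True)
print(meas(3))
print([proj('top',circ(80,190,t)) for t in (-.3,-.2,-.1,0)])
print([proj('top',circ(80,170,t)) for t in (-.3,-.2,-.1,0)])
E
```

```text
time: 3.3
tool_pos: [534.5, -18.1, 258.6]
tcp_rot: [-3.14, 0.001, 1.562]
contact_force: [-3.3, -0.3, 2.4]
grip_width: 39.4
[[  3.3  323.38 144.94  16.   311.33 147.61 534.45 -18.1  258.56  -3.32
   -0.26   2.39]
 [  3.35 323.33 145.07  15.   311.25 147.57 534.48 -18.1  258.58  -4.28
    0.3    1.34]
 [  3.4  323.53 144.88  17.   311.25 147.57 534.5  -18.09 258.58  -4.76
   -0.66   2.84]]
[array([327.42, 143.75]), array([321.14, 143.53]), array([314.67, 143.42]), array([308.11, 143.45])]
[array([325.21, 145.04]), array([319.66, 144.85]), array([313.95, 144.76]), array([308.16, 144.78])]
```

Run:
```python
from h import *
ims=[cv2.imread(f'pics/m{t}.png').astype(float) for t in('3.30','3.35','3.40')]
a=np.mean(ims,0).astype(np.uint8)
b=a[136:162,298:338];cv2.imwrite('pics/z3.png',cv2.resize(b,None,fx=16,fy=16,interpolation=cv2.INTER_NEAREST))
h=cv2.cvtColor(a,cv2.COLOR_BGR2HSV)
for r in range(141,150):print(r,[tuple(x) for x in h[r,318:331].tolist()])
```

```text
141 [(15, 41, 138), (14, 42, 139), (12, 40, 140), (14, 38, 141), (14, 40, 140), (13, 38, 141), (15, 40, 140), (15, 40, 140), (12, 40, 141), (15, 40, 139), (14, 41, 138), (14, 44, 140), (14, 42, 139)]
142 [(13, 42, 141), (14, 42, 141), (14, 40, 141), (16, 42, 140), (16, 51, 140), (15, 60, 140), (15, 63, 141), (16, 60, 140), (15, 50, 142), (14, 44, 139), (11, 39, 139), (14, 43, 138), (15, 44, 139)]
143 [(15, 37, 138), (13, 40, 135), (13, 43, 135), (17, 70, 139), (19, 106, 142), (19, 132, 143), (19, 143, 143), (20, 127, 139), (18, 94, 141), (16, 57, 142), (16, 43, 138), (16, 42, 139), (15, 41, 138)]
144 [(168, 11, 121), (138, 11, 112), (12, 40, 115), (18, 118, 134), (20, 177, 147), (21, 216, 150), (21, 220, 147), (21, 201, 141), (19, 139, 136), (17, 70, 135), (15, 44, 138), (12, 40, 140), (16, 42, 140)]
145 [(112, 89, 121), (110, 86, 110), (174, 14, 94), (18, 152, 131), (21, 224, 148), (22, 253, 145), (22, 255, 138), (21, 239, 125), (19, 148, 117), (15, 65, 130), (16, 43, 137), (14, 38, 140), (12, 40, 142)]
146 [(109, 91, 123), (103, 35, 102), (20, 81, 113), (21, 154, 139), (21, 186, 148), (22, 188, 144), (21, 187, 132), (21, 181, 113), (19, 108, 106), (16, 52, 127), (15, 40, 142), (14, 40, 147), (16, 40, 146)]
147 [(73, 16, 148), (31, 42, 153), (25, 80, 159), (24, 90, 165), (24, 95, 170), (24, 95, 167), (24, 89, 157), (25, 79, 142), (23, 60, 137), (25, 40, 152), (21, 40, 167), (22, 41, 166), (21, 43, 167)]
148 [(35, 24, 178), (30, 37, 181), (28, 46, 181), (27, 48, 181), (28, 49, 182), (28, 52, 183), (27, 51, 181), (29, 43, 177), (28, 42, 177), (28, 42, 183), (26, 41, 188), (27, 42, 189), (24, 42, 189)]
149 [(26, 29, 151), (30, 35, 151), (30, 44, 146), (28, 43, 147), (29, 41, 149), (27, 44, 149), (28, 45, 153), (29, 44, 161), (28, 45, 164), (27, 43, 165), (27, 44, 168), (28, 44, 168), (26, 45, 170)]
```

View pics/z3.png

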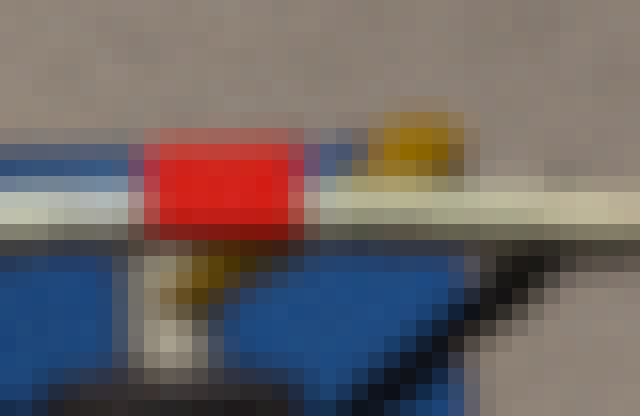

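Run:
```python
from h import *
np.set_printoptions(precision=2,suppress=True)
for x in(-110,-60,70,80): print(x,proj('top',W(x,0,120)),proj('scene',W(x,0,120)))
print(onz('top',(323.7,144.7),301),onz('top',(311.3,147.5),308))
for t in(-.3,-.25): print(proj('scene',circ(80,190,t)))
print(onz('top',(330,209.1),279))
```

```text
-110 [309.49 212.56] [320.62 199.97]
-60 [309.24 197.26] [333.7  203.15]
70 [308.6  157.78] [368.43 211.57]
80 [308.55 154.76] [371.15 212.23]
[721.01  -5.05 301.  ] [712.32  31.29 308.  ]
[372.66 192.  ]
[373.37 189.35]
[534.02 -18.81 279.  ]
```

```bash
cat >> h.py <<'E'
def gpos(t,p0=(-191.0,-13.8)):
    a=-(t+0.3)  # jig angle grows -> +y goes down
    c,s=np.cos(a),np.sin(a); y=c*p0[0]-s*p0[1]; z=s*p0[0]+c*p0[1]
    return W(0,y,120+z)
TT=np.linspace(-.35,.35,141)
E
python3 - <<'E'
from h import *
np.set_printoptions(precision=2,suppress=True)
for t in(-.3,-.2,-.1,0,.1,.2,.3): print(t,gpos(t),proj('scene',gpos(t)),proj('top',gpos(t)))
import json
r=[]
for i in range(2):
    im=np.array(bot.capture('scene'));print([b for b in blobs(im,'green',(310,200,370,290)) if b[0][4]>50])
E
```

```text
-0.3 [ 642.09 -149.99  106.2 ] [335.11 252.66] [366.71 178.62]
-0.2 [ 642.09 -150.41  125.34] [335.24 249.81] [367.5  177.89]
-0.1 [ 642.1  -148.92  144.42] [335.52 246.42] [367.71 177.16]
0 [ 642.13 -145.54  163.26] [335.96 242.54] [367.33 176.44]
0.1 [ 642.19 -140.29  181.67] [336.56 238.19] [366.34 175.71]
0.2 [ 642.26 -133.23  199.46] [337.32 233.42] [364.72 175.01]
0.3 [ 642.35 -124.42  216.46] [338.23 228.29] [362.47 174.33]
[([328, 245, 16, 16, 186], [335.83, 252.8])]
[([328, 245, 16, 16, 182], [335.71, 252.64])]
```

```bash
python3 -m inch '[0,0.85,0.35,0,0,0,-1, 0,1.65,0.55,0,0,0,-1, 0,2.5,0.75,0,0,0,-1, 0.05,3.25,0.9,0,0,0,-1, 0.05,4,1,0,0,0,-1]'
cat >> h.py <<'E'
from scipy.optimize import brentq
import json
def th_green(v): return np.interp(-v,-GV,TT)
GV=np.array([proj('scene',gpos(t))[1] for t in TT])
def phi_of(p): return np.arctan2(p[1]-42.1,p[2]-100)
def look():
    rec=[]
    for cam in('scene','top','scene'):
        o=bot.get_obs(); im=np.array(bot.capture(cam)); cv2.imwrite(f'pics/{cam}{o["time"]:.2f}.png',cv2.cvtColor(im,cv2.COLOR_RGB2BGR))
        if cam=='scene':
            b=max(blobs(im,'green',(305,200,375,295)),key=lambda b:b[0][4]); v=b[1][1]; th=th_green(v+0.0)
        else:
            h=cv2.cvtColor(im,cv2.COLOR_RGB2HSV).astype(float); s=h[138:147,285:340]
            w=np.clip(s[...,1]-80,0,None)*((s[...,0]>=15)&(s[...,0]<30)); v=(w.sum(0)@np.arange(285,340))/max(w.sum(),1); th=-(v-308.6)/54
        rec.append((o['time'],cam,v,float(th),float(phi_of(o['tool_pos']))))
        print('%.2f %s px %.2f th %.3f phi %.3f'%rec[-1], 'F',o['contact_force'].round(1),'pos',o['tool_pos'].round(1))
    o=bot.get_obs(); print('now %.2f'%o['time'],o['tool_pos'].round(1),'phi %.3f'%phi_of(o['tool_pos']),'rot',o['tcp_rot'].round(3),'grip %.1f'%o['grip_width'])
    open('log.txt','a').write('\n'.join(map(json.dumps,rec))+'\n')
    return rec,o
def rows(phis,o=None):
    p=(o or bot.get_obs())['tool_pos']; 
    for f in phis:
        y=42.1+170*np.sin(f);z=100+170*np.cos(f);x=534.5+.01*(y+18)
        print('phi %.3f: %.2f %.2f %.2f'%(f,(x-p[0])/10,(y-p[1])/10,(z-p[2])/10))
E
sed -i 's/"time": *//' h.py; rm -f log.txt
python3 - <<'E'
from h import *
r,o=look(); rows(np.linspace(-.12,-.04,6)[1:],o)
E
```

```text
time: 4.05
tool_pos: [534.5, 22.5, 268.5]
tcp_rot: [-3.138, 0.001, 1.562]
contact_force: [-4.4, -3.2, -2.0]
grip_width: 39.8
4.05 scene px 252.90 th -0.309 phi -0.116 F [-4.4 -3.2 -2. ] pos [534.5  22.5 268.5]
4.10 top px 323.51 th -0.276 phi -0.109 F [-4.  -3.1 -1.6] pos [534.5  23.6 268.7]
4.15 scene px 252.78 th -0.305 phi -0.112 F [-4.6 -0.7 -0.4] pos [534.5  23.1 268.6]
now 4.20 [534.5  22.9 268.6] phi -0.113 rot [-3.139  0.     1.563] grip 39.9
phi -0.104: 0.04 0.16 0.05
phi -0.088: 0.04 0.43 0.08
phi -0.072: 0.05 0.70 0.10
phi -0.056: 0.05 0.97 0.12
phi -0.040: 0.05 1.24 0.13
```

```bash
python3 -m inch '[0,0.2,0.05,0,0,0,-1, 0,0.5,0.1,0,0,0,-1, 0,0.8,0.1,0,0,0,-1, 0,1.2,0.15,0,0,0,-1, 0,1.2,0.15,0,0,0,-1]'
python3 - <<'E'
from h import *
r,o=look(); rows([-.02,0,.02],o)
E
```

```text
time: 4.7
tool_pos: [534.5, 35.4, 269.8]
tcp_rot: [-3.138, 0.0, 1.563]
contact_force: [-1.2, -2.4, -5.5]
grip_width: 39.9
4.70 scene px 252.67 th -0.300 phi -0.039 F [-1.2 -2.4 -5.5] pos [534.5  35.4 269.8]
4.75 top px 323.53 th -0.277 phi -0.040 F [-1.7 -2.1 -6.1] pos [534.5  35.3 269.8]
4.80 scene px 252.91 th -0.310 phi -0.040 F [-1.2 -2.1 -6.3] pos [534.5  35.2 269.7]
now 4.85 [534.5  35.2 269.8] phi -0.041 rot [-3.138 -0.     1.563] grip 40.0
phi -0.020: 0.06 0.35 0.02
phi 0.000: 0.06 0.69 0.02
phi 0.020: 0.06 1.03 0.02
```

```bash
python3 -m inch '[0,0.3,0,0,0,0,-1, 0,0.6,0,0,0,0,-1, 0,0.9,0,0,0,0,-1, 0,1.0,0,0,0,0,-1, 0,1.0,0,0,0,0,-1]'
python3 - <<'E'
from h import *
r,o=look(); rows([.04,.06,.08],o)
E
```

```text
time: 5.35
tool_pos: [534.5, 45.4, 270.0]
tcp_rot: [-3.139, -0.0, 1.563]
contact_force: [-3.5, -3.3, -2.2]
grip_width: 39.9
5.35 scene px 252.57 th -0.297 phi 0.019 F [-3.5 -3.3 -2.2] pos [534.5  45.4 270. ]
5.40 top px 322.85 th -0.264 phi 0.019 F [-3.  -2.5 -3. ] pos [534.5  45.3 270. ]
5.45 scene px 252.40 th -0.290 phi 0.019 F [-3.7 -2.5 -1.9] pos [534.5  45.3 269.9]
now 5.50 [534.5  45.3 269.9] phi 0.019 rot [-3.138 -0.     1.563] grip 39.5
phi 0.040: 0.06 0.36 -0.01
phi 0.060: 0.07 0.70 -0.02
phi 0.080: 0.07 1.04 -0.05
```

```bash
cat > step.py <<'E'
import sys
from h import *
G,k,J,c,d=.72,.5,.073,.04,.01
def f(s,ph,dph):
    th,w,b=s
    a=(G*th+b+k*(ph-th)+c*(dph-w)-d*w)/J
    return np.array([w,a,0])
def prop(s,P,ph0,ph1,T,dt=.01):
    n=int(round(T/dt)); dph=(ph1-ph0)/T
    A=np.array([[0,1,0],[(G-k)/J,-(c+d)/J,1/J],[0,0,0]])
    F=np.eye(3)+A*dt+A@A*dt*dt/2; Q=np.diag([0,2e-3,2e-5])*dt
    for i in range(n):
        ph=ph0+(ph1-ph0)*(i+.5)/n
        m=s+f(s,ph,dph)*dt/2; s=s+f(m,ph,dph)*dt
        if s[0]<-.3: s[0]=-.3; s[1]=max(s[1],0)
        if s[0]>.3: s[0]=.3; s[1]=min(s[1],0)
        if P is not None: P=F@P@F.T+Q
    return s,P
def plan(s,ph,target,wmax,kp=1.5,kv=4.,n=5,lim=1.0):
    out=[];tr=[]
    for i in range(n):
        wd=np.clip(kp*(target-s[0]),-wmax,wmax); a=kv*(wd-s[1])
        new=(J*a-(G-k)*s[0]-s[2]+(c+d)*s[1])/k
        new=np.clip(new,ph-.12,ph+.12); 
        s,_=prop(s,None,ph,new,.1); ph=new; out.append(ph);tr.append(s.copy())
    s2,_=prop(s,None,ph,ph,.15); tr.append(s2)
    return np.array(out),np.array(tr)
if __name__=='__main__':
    np.set_printoptions(precision=3,suppress=True)
    target=float(sys.argv[1]);wmax=float(sys.argv[2])
    K=json.load(open('kf.json'));s=np.array(K['s']);P=np.array(K['P']);ph=K['ph']
    phis=[ph+0]*0
    if len(sys.argv)>3:
        yz=json.loads(sys.argv[3]) # typed (y,z) shifts cm, from K['pos']
        p0=K['pos']
        for y,z in yz:
            n=phi_of([0,p0[1]+10*y,p0[2]+10*z]); s,P=prop(s,P,ph,n,.1); ph=n
    print('pred',s)
    r,o=look()
    for i,(t,cam,v,th,p) in enumerate(r):
        if cam=='scene':
            Hm=np.array([1,0,0.]); S=P[0,0]+.004**2; Kg=P@Hm/S; inn=th+.005-s[0]; s=s+Kg*inn; P=P-np.outer(Kg,Hm@P); print('innov %.3f'%inn)
        else: print('tip-clip mm (+y) %.1f'%(-(v-311.3)/.346))
        s,P=prop(s,P,p,p,.05); ph=p
    ph=float(phi_of(o['tool_pos']))
    print('est',s,'sd',np.sqrt(np.diag(P)),'eqphi %.3f'%(-((G-k)*s[0]+s[2])/k))
    json.dump(dict(s=s.tolist(),P=P.tolist(),ph=ph,pos=o['tool_pos'].tolist()),open('kf.json','w'))
    out,tr=plan(s.copy(),ph,target,wmax); rows(out,o); print(tr)
E
python3 - <<'E'
from step import *
o=bot.get_obs();
s=np.array([-.283,.06,.06]);P=np.diag([.005,.04,.03])**2
json.dump(dict(s=s.tolist(),P=P.tolist(),ph=float(phi_of(o['tool_pos'])),pos=o['tool_pos'].tolist()),open('kf.json','w'))
np.set_printoptions(precision=3,suppress=True)
out,tr=plan(s,float(phi_of(o['tool_pos'])),-.045,.15);rows(out,o);print(tr)
E
```

```text
phi 0.063: 0.07 0.75 -0.03
phi 0.038: 0.06 0.33 -0.01
phi 0.026: 0.06 0.13 0.00
phi 0.015: 0.06 -0.06 0.00
phi 0.006: 0.06 -0.22 0.01
[[-0.275  0.105  0.06 ]
 [-0.264  0.119  0.06 ]
 [-0.251  0.13   0.06 ]
 [-0.238  0.138  0.06 ]
 [-0.224  0.143  0.06 ]
 [-0.201  0.16   0.06 ]]
```

```bash
python3 -m inch '[0,0.7,0,0,0,0,-1, 0,0.35,0,0,0,0,-1, 0,0.15,0,0,0,0,-1, 0,-0.05,0,0,0,0,-1, 0,-0.2,0,0,0,0,-1]'
python3 step.py -.045 .15 '[[0.7,0],[0.35,0],[0.15,0],[-0.05,0],[-0.2,0]]'
```

```text
time: 6.0
tool_pos: [534.5, 43.5, 270.1]
tcp_rot: [-3.139, -0.001, 1.563]
contact_force: [-2.8, 1.9, -1.3]
grip_width: 39.6
pred [-0.224  0.144  0.06 ]
6.00 scene px 249.41 th -0.187 phi 0.008 F [-2.8  1.9 -1.3] pos [534.5  43.5 270.1]
6.05 top px 317.97 th -0.173 phi 0.007 F [-3.1  1.2 -1.5] pos [534.5  43.2 270.1]
6.10 scene px 248.81 th -0.169 phi 0.007 F [-2.6  2.6 -0.7] pos [534.5  43.3 270.1]
now 6.15 [534.5  43.3 270.1] phi 0.007 rot [-3.139 -0.001  1.563] grip 39.8
innov 0.042
tip-clip mm (+y) -19.3
innov -0.013
est [-0.147  0.29   0.069] sd [0.005 0.046 0.01 ] eqphi -0.073
phi -0.113: 0.04 -2.04 -0.12
phi -0.126: 0.04 -2.27 -0.15
phi -0.133: 0.03 -2.37 -0.16
phi -0.136: 0.03 -2.43 -0.17
phi -0.138: 0.03 -2.45 -0.17
[[-0.121  0.224  0.069]
 [-0.1    0.181  0.069]
 [-0.084  0.145  0.069]
 [-0.071  0.113  0.069]
 [-0.061  0.086  0.069]
 [-0.051  0.053  0.069]]
```

```bash
python3 -m inch '[0,-1.8,-0.1,0,0,0,-1, 0,-2.1,-0.1,0,0,0,-1, 0,-2.2,-0.15,0,0,0,-1, 0,-2.2,-0.15,0,0,0,-1, 0,-2.2,-0.15,0,0,0,-1]'
python3 step.py -.045 .15 '[[-1.8,-0.1],[-2.1,-0.1],[-2.2,-0.15],[-2.2,-0.15],[-2.2,-0.15]]'
```

```text
time: 6.65
tool_pos: [534.5, 21.6, 268.9]
tcp_rot: [-3.139, -0.001, 1.563]
contact_force: [-4.7, 1.9, 0.9]
grip_width: 40.3
pred [-0.051  0.13   0.069]
6.65 scene px 243.99 th -0.036 phi -0.121 F [-4.7  1.9  0.9] pos [534.5  21.6 268.9]
6.70 top px 309.69 th -0.020 phi -0.121 F [-3.9  1.4  1.6] pos [534.5  21.6 268.9]
6.75 scene px 243.13 th -0.014 phi -0.121 F [-3.8  2.4  1.7] pos [534.5  21.6 268.9]
now 6.80 [534.5  21.6 268.9] phi -0.121 rot [-3.139 -0.001  1.563] grip 39.6
innov 0.020
tip-clip mm (+y) 4.7
innov 0.004
est [-0.001  0.192  0.074] sd [0.004 0.028 0.005] eqphi -0.147
phi -0.241: 0.02 -2.00 -0.38
phi -0.251: 0.02 -2.18 -0.42
phi -0.224: 0.02 -1.73 -0.31
phi -0.205: 0.03 -1.40 -0.24
phi -0.187: 0.03 -1.11 -0.18
[[ 0.014  0.095  0.074]
 [ 0.02   0.023  0.074]
 [ 0.02  -0.018  0.074]
 [ 0.017 -0.045  0.074]
 [ 0.011 -0.061  0.074]
 [-0.    -0.091  0.074]]
```

```bash
python3 -m inch '[0,-2,-0.35,0,0,0,-1, 0,-2.2,-0.4,0,0,0,-1, 0,-1.75,-0.3,0,0,0,-1, 0,-1.4,-0.25,0,0,0,-1, 0,-1.1,-0.2,0,0,0,-1]'
python3 step.py -.045 .15 '[[-2,-0.35],[-2.2,-0.4],[-1.75,-0.3],[-1.4,-0.25],[-1.1,-0.2]]'
```

```text
time: 7.3
tool_pos: [534.5, 10.6, 267.2]
tcp_rot: [-3.139, 0.001, 1.563]
contact_force: [-3.9, -1.6, 1.6]
grip_width: 40.3
pred [ 0.011 -0.061  0.074]
7.30 scene px 241.88 th 0.016 phi -0.186 F [-3.9 -1.6  1.6] pos [534.5  10.6 267.2]
7.35 top px 307.19 th 0.026 phi -0.183 F [-3.9 -2.3  1.8] pos [534.5  11.1 267.3]
7.40 scene px 241.89 th 0.016 phi -0.184 F [-4.5 -1.7  2.7] pos [534.5  10.9 267.3]
now 7.45 [534.5  10.9 267.3] phi -0.185 rot [-3.139  0.     1.564] grip 39.8
innov 0.010
tip-clip mm (+y) 11.9
innov 0.004
est [ 0.017 -0.047  0.076] sd [0.004 0.027 0.005] eqphi -0.160
phi -0.191: 0.03 -0.11 -0.04
phi -0.174: 0.03 0.18 0.01
phi -0.163: 0.03 0.37 0.05
phi -0.154: 0.04 0.52 0.07
phi -0.146: 0.04 0.65 0.09
[[ 0.011 -0.067  0.076]
 [ 0.004 -0.071  0.076]
 [-0.003 -0.071  0.076]
 [-0.01  -0.067  0.076]
 [-0.016 -0.061  0.076]
 [-0.025 -0.058  0.076]]
```

```bash
python3 -m inch '[0,-0.4,-0.1,0,0,0,-1, 0,-0.1,-0.05,0,0,0,-1, 0,0.2,0,0,0,0,-1, 0,0.4,0.05,0,0,0,-1, 0,0.5,0.05,0,0,0,-1]'
python3 step.py -.045 .15 '[[-0.4,-0.1],[-0.1,-0.05],[0.2,0],[0.4,0.05],[0.5,0.05]]'
```

```text
time: 7.95
tool_pos: [534.5, 15.4, 268.0]
tcp_rot: [-3.14, 0.002, 1.564]
contact_force: [-5.4, -2.5, 3.3]
grip_width: 39.9
pred [-0.029 -0.103  0.076]
7.95 scene px 243.60 th -0.026 phi -0.158 F [-5.4 -2.5  3.3] pos [534.5  15.4 268. ]
8.00 top px 310.10 th -0.028 phi -0.157 F [-4.6 -2.9  3.1] pos [534.5  15.5 268. ]
8.05 scene px 243.92 th -0.034 phi -0.158 F [-4.6 -3.2  2.3] pos [534.5  15.4 268. ]
now 8.10 [534.5  15.4 268. ] phi -0.158 rot [-3.139  0.002  1.564] grip 40.1
innov 0.008
tip-clip mm (+y) 3.5
innov 0.001
est [-0.034 -0.089  0.077] sd [0.004 0.027 0.005] eqphi -0.140
phi -0.107: 0.04 0.86 0.10
phi -0.115: 0.04 0.72 0.09
phi -0.117: 0.04 0.69 0.09
phi -0.120: 0.04 0.65 0.08
phi -0.122: 0.04 0.60 0.07
[[-0.041 -0.052  0.077]
 [-0.045 -0.036  0.077]
 [-0.048 -0.023  0.077]
 [-0.05  -0.013  0.077]
 [-0.051 -0.006  0.077]
 [-0.051  0.005  0.077]]
```

```bash
python3 -m inch '[0,0.8,0.1,0,0,0,-1, 0,0.7,0.1,0,0,0,-1, 0,0.6,0.1,0,0,0,-1, 0,0.6,0.1,0,0,0,-1, 0,0.5,0.05,0,0,0,-1]'
python3 step.py -.045 .15 '[[0.8,0.1],[0.7,0.1],[0.6,0.1],[0.6,0.1],[0.5,0.05]]'
```

```text
time: 8.6
tool_pos: [534.5, 20.9, 268.7]
tcp_rot: [-3.14, 0.0, 1.564]
contact_force: [-5.4, 1.3, 5.1]
grip_width: 39.7
pred [-0.054 -0.019  0.077]
8.60 scene px 244.68 th -0.054 phi -0.125 F [-5.4  1.3  5.1] pos [534.5  20.9 268.7]
8.65 top px 311.37 th -0.051 phi -0.126 F [-3.7  2.4  2. ] pos [534.5  20.7 268.7]
8.70 scene px 244.62 th -0.052 phi -0.126 F [-4.7  2.   2.8] pos [534.5  20.7 268.7]
now 8.75 [534.5  20.7 268.7] phi -0.126 rot [-3.14   0.001  1.564] grip 39.9
innov 0.005
tip-clip mm (+y) -0.2
innov 0.002
est [-0.047  0.008  0.078] sd [0.004 0.027 0.005] eqphi -0.136
phi -0.138: 0.04 -0.20 -0.03
phi -0.137: 0.04 -0.19 -0.03
phi -0.137: 0.04 -0.19 -0.03
phi -0.137: 0.04 -0.19 -0.03
phi -0.138: 0.04 -0.19 -0.03
[[-0.047  0.004  0.078]
 [-0.046  0.004  0.078]
 [-0.046  0.003  0.078]
 [-0.046  0.002  0.078]
 [-0.045  0.002  0.078]
 [-0.045  0.001  0.078]]
```

Right on the clip and nearly at rest (tip −0.2 mm off). Now hold.

```bash
python3 -m inch '[0,-0.2,-0.05,0,0,0,-1, 0,-0.2,-0.05,0,0,0,-1, 0,-0.2,-0.05,0,0,0,-1, 0,-0.2,-0.05,0,0,0,-1, 0,-0.2,-0.05,0,0,0,-1]'
python3 step.py -.045 .15 '[[-0.2,-0.05],[-0.2,-0.05],[-0.2,-0.05],[-0.2,-0.05],[-0.2,-0.05]]'
```

```text
time: 9.25
tool_pos: [534.5, 18.9, 268.4]
tcp_rot: [-3.14, 0.0, 1.564]
contact_force: [-5.1, 2.7, 3.4]
grip_width: 40.1
pred [-0.046 -0.     0.078]
9.25 scene px 244.61 th -0.052 phi -0.137 F [-5.1  2.7  3.4] pos [534.5  18.9 268.4]
9.30 top px 311.45 th -0.053 phi -0.137 F [-4.7  2.4  3.4] pos [534.5  18.9 268.4]
9.35 scene px 244.60 th -0.051 phi -0.137 F [-5.1  2.7  4.5] pos [534.5  18.9 268.4]
now 9.40 [534.5  18.9 268.4] phi -0.137 rot [-3.14   0.     1.564] grip 39.7
innov -0.001
tip-clip mm (+y) -0.4
innov 0.000
est [-0.047 -0.001  0.078] sd [0.004 0.027 0.005] eqphi -0.136
phi -0.134: 0.04 0.04 0.01
phi -0.135: 0.04 0.03 0.00
phi -0.136: 0.04 0.02 0.00
phi -0.136: 0.04 0.01 0.00
phi -0.136: 0.04 0.01 0.00
[[-0.047  0.001  0.078]
 [-0.047  0.001  0.078]
 [-0.047  0.002  0.078]
 [-0.046  0.002  0.078]
 [-0.046  0.002  0.078]
 [-0.046  0.002  0.078]]
```

```bash
python3 -m inch '[0,0,0,0,0,0,-1, 0,0,0,0,0,0,-1, 0,0,0,0,0,0,-1, 0,0,0,0,0,0,-1, 0,0,0,0,0,0,-1]'
python3 step.py -.045 .15 '[[0,0],[0,0],[0,0],[0,0],[0,0]]'
```

```text
time: 9.9
tool_pos: [534.5, 18.9, 268.4]
tcp_rot: [-3.14, 0.0, 1.564]
contact_force: [-4.6, 1.5, 3.7]
grip_width: 39.7
pred [-0.048 -0.003  0.078]
9.90 scene px 244.99 th -0.062 phi -0.137 F [-4.6  1.5  3.7] pos [534.5  18.9 268.4]
9.95 top px 311.58 th -0.055 phi -0.137 F [-4.2  2.   3.3] pos [534.5  18.9 268.4]
10.00 scene px 245.12 th -0.065 phi -0.137 F [-4.   1.5  2.4] pos [534.5  18.9 268.4]
now 10.05 [534.5  18.9 268.4] phi -0.137 rot [-3.14   0.     1.564] grip 39.8
innov -0.009
tip-clip mm (+y) -0.8
innov -0.001
est [-0.061 -0.033  0.077] sd [0.004 0.027 0.005] eqphi -0.127
phi -0.097: 0.04 0.67 0.08
phi -0.109: 0.04 0.47 0.06
phi -0.114: 0.04 0.39 0.05
phi -0.118: 0.04 0.31 0.04
phi -0.122: 0.04 0.24 0.03
[[-0.063 -0.003  0.077]
 [-0.063  0.006  0.077]
 [-0.062  0.013  0.077]
 [-0.06   0.017  0.077]
 [-0.059  0.019  0.077]
 [-0.055  0.024  0.077]]
```

```bash
python3 -m inch '[0,0.6,0.1,0,0,0,-1, 0,0.5,0.05,0,0,0,-1, 0,0.35,0.05,0,0,0,-1, 0,0.3,0.05,0,0,0,-1, 0,0.2,0.05,0,0,0,-1]'
python3 step.py -.045 .15 '[[0.6,0.1],[0.5,0.05],[0.35,0.05],[0.3,0.05],[0.2,0.05]]'
```

```text
time: 10.55
tool_pos: [534.5, 21.4, 268.8]
tcp_rot: [-3.14, -0.001, 1.564]
contact_force: [-3.5, 3.3, 0.6]
grip_width: 39.6
pred [-0.06   0.014  0.077]
10.55 scene px 244.95 th -0.061 phi -0.122 F [-3.5  3.3  0.6] pos [534.5  21.4 268.8]
10.60 top px 311.43 th -0.052 phi -0.123 F [-4.1  1.2  1.2] pos [534.5  21.2 268.8]
10.65 scene px 244.93 th -0.060 phi -0.123 F [-2.6  2.6  0.4] pos [534.5  21.2 268.8]
now 10.70 [534.5  21.2 268.8] phi -0.123 rot [-3.14  -0.001  1.564] grip 39.6
innov 0.004
tip-clip mm (+y) -0.4
innov -0.002
est [-0.053  0.025  0.077] sd [0.004 0.027 0.005] eqphi -0.131
phi -0.136: 0.04 -0.22 -0.04
phi -0.136: 0.04 -0.21 -0.03
phi -0.136: 0.04 -0.22 -0.04
phi -0.136: 0.04 -0.22 -0.04
phi -0.137: 0.04 -0.22 -0.04
[[-0.051  0.018  0.077]
 [-0.049  0.015  0.077]
 [-0.048  0.012  0.077]
 [-0.047  0.009  0.077]
 [-0.046  0.007  0.077]
 [-0.045  0.004  0.077]]
```

```bash
python3 -m inch '[0,-0.15,-0.05,0,0,0,-1, 0,-0.15,-0.05,0,0,0,-1, 0,-0.2,-0.05,0,0,0,-1, 0,-0.2,-0.05,0,0,0,-1, 0,-0.2,-0.05,0,0,0,-1]'
python3 step.py -.045 .15 '[[-0.15,-0.05],[-0.15,-0.05],[-0.2,-0.05],[-0.2,-0.05],[-0.2,-0.05]]'
```

```text
time: 11.2
tool_pos: [534.5, 19.1, 268.4]
tcp_rot: [-3.14, -0.001, 1.564]
contact_force: [-4.1, 1.9, 3.5]
grip_width: 39.7
pred [-0.044  0.014  0.077]
11.20 scene px 244.22 th -0.042 phi -0.135 F [-4.1  1.9  3.5] pos [534.5  19.1 268.4]
11.25 top px 310.70 th -0.039 phi -0.135 F [-3.9  2.6  3.3] pos [534.5  19.2 268.4]
11.30 scene px 244.19 th -0.041 phi -0.135 F [-4.7  1.7  3.6] pos [534.5  19.2 268.4]
now 11.35 [534.5  19.2 268.5] phi -0.135 rot [-3.14  -0.001  1.564] grip 39.9
innov 0.007
tip-clip mm (+y) 1.7
innov -0.002
est [-0.034  0.028  0.078] sd [0.004 0.027 0.005] eqphi -0.141
phi -0.164: 0.03 -0.49 -0.07
phi -0.155: 0.03 -0.34 -0.05
phi -0.152: 0.03 -0.28 -0.04
phi -0.148: 0.04 -0.22 -0.03
phi -0.145: 0.04 -0.17 -0.02
[[-0.032  0.005  0.078]
 [-0.032 -0.003  0.078]
 [-0.033 -0.008  0.078]
 [-0.034 -0.012  0.078]
 [-0.035 -0.013  0.078]
 [-0.037 -0.017  0.078]]
```

```bash
python3 -m inch '[0,-0.5,-0.05,0,0,0,-1, 0,-0.4,-0.05,0,0,0,-1, 0,-0.3,-0.05,0,0,0,-1, 0,-0.2,-0.05,0,0,0,-1, 0,-0.2,-0.05,0,0,0,-1]'
python3 step.py -.045 .15 '[[-0.5,-0.05],[-0.4,-0.05],[-0.3,-0.05],[-0.2,-0.05],[-0.2,-0.05]]'
```

```text
time: 11.85
tool_pos: [534.5, 16.2, 268.0]
tcp_rot: [-3.14, 0.002, 1.564]
contact_force: [-4.1, -2.1, 2.4]
grip_width: 39.9
pred [-0.036 -0.018  0.078]
11.85 scene px 244.79 th -0.056 phi -0.153 F [-4.1 -2.1  2.4] pos [534.5  16.2 268. ]
11.90 top px 311.53 th -0.054 phi -0.153 F [-4.6 -3.1  1.8] pos [534.5  16.2 268. ]
11.95 scene px 245.04 th -0.063 phi -0.153 F [-4.3 -2.4  1.8] pos [534.5  16.2 268. ]
now 12.00 [534.5  16.2 268. ] phi -0.153 rot [-3.14   0.002  1.564] grip 39.9
innov -0.015
tip-clip mm (+y) -0.7
innov -0.001
est [-0.061 -0.078  0.076] sd [0.004 0.027 0.005] eqphi -0.124
phi -0.072: 0.05 1.37 0.15
phi -0.092: 0.04 1.04 0.12
phi -0.098: 0.04 0.92 0.11
phi -0.105: 0.04 0.80 0.10
phi -0.111: 0.04 0.70 0.09
[[-0.067 -0.023  0.076]
 [-0.068 -0.005  0.076]
 [-0.068  0.009  0.076]
 [-0.067  0.017  0.076]
 [-0.065  0.022  0.076]
 [-0.06   0.032  0.076]]
```

```bash
python3 -m inch '[0,1.3,0.15,0,0,0,-1, 0,1.1,0.15,0,0,0,-1, 0,0.9,0.1,0,0,0,-1, 0,0.8,0.1,0,0,0,-1, 0,0.7,0.1,0,0,0,-1]'
python3 step.py -.045 .15 '[[1.3,0.15],[1.1,0.15],[0.9,0.1],[0.8,0.1],[0.7,0.1]]'
```

```text
time: 12.5
tool_pos: [534.5, 23.2, 268.9]
tcp_rot: [-3.14, 0.001, 1.563]
contact_force: [-2.6, 2.9, 0.9]
grip_width: 39.6
pred [-0.065  0.021  0.076]
12.50 scene px 245.30 th -0.070 phi -0.111 F [-2.6  2.9  0.9] pos [534.5  23.2 268.9]
12.55 top px 311.90 th -0.061 phi -0.112 F [-3.1  2.   1.6] pos [534.5  23.  268.9]
12.60 scene px 245.11 th -0.065 phi -0.112 F [-3.3  2.8  1.4] pos [534.5  23.1 268.9]
now 12.65 [534.5  23.1 268.9] phi -0.112 rot [-3.14   0.002  1.563] grip 39.8
innov 0.000
tip-clip mm (+y) -1.7
innov 0.003
est [-0.059  0.038  0.076] sd [0.004 0.027 0.005] eqphi -0.126
phi -0.133: 0.04 -0.35 -0.04
phi -0.132: 0.04 -0.34 -0.04
phi -0.133: 0.04 -0.36 -0.04
phi -0.134: 0.04 -0.37 -0.04
phi -0.134: 0.04 -0.38 -0.05
[[-0.055  0.027  0.076]
 [-0.053  0.023  0.076]
 [-0.051  0.019  0.076]
 [-0.049  0.015  0.076]
 [-0.048  0.012  0.076]
 [-0.046  0.008  0.076]]
```

```bash
python3 -m inch '[0,-0.3,-0.05,0,0,0,-1, 0,-0.35,-0.05,0,0,0,-1, 0,-0.35,-0.05,0,0,0,-1, 0,-0.35,-0.05,0,0,0,-1, 0,-0.4,-0.05,0,0,0,-1]'
python3 step.py -.045 .15 '[[-0.3,-0.05],[-0.35,-0.05],[-0.35,-0.05],[-0.35,-0.05],[-0.4,-0.05]]'
```

```text
time: 13.15
tool_pos: [534.5, 19.2, 268.4]
tcp_rot: [-3.14, 0.001, 1.563]
contact_force: [-3.4, 1.7, 1.4]
grip_width: 39.8
pred [-0.047  0.013  0.076]
13.15 scene px 244.99 th -0.062 phi -0.135 F [-3.4  1.7  1.4] pos [534.5  19.2 268.4]
13.20 top px 311.49 th -0.054 phi -0.135 F [-3.5  3.2  1.8] pos [534.5  19.2 268.4]
13.25 scene px 244.81 th -0.057 phi -0.135 F [-4.7  2.5  2.1] pos [534.5  19.2 268.4]
now 13.30 [534.5  19.2 268.4] phi -0.135 rot [-3.14   0.001  1.563] grip 39.6
innov -0.010
tip-clip mm (+y) -0.6
innov 0.006
est [-0.054 -0.005  0.076] sd [0.004 0.027 0.005] eqphi -0.128
phi -0.117: 0.04 0.30 0.04
phi -0.123: 0.04 0.21 0.03
phi -0.125: 0.04 0.18 0.03
phi -0.126: 0.04 0.15 0.02
phi -0.128: 0.04 0.12 0.02
[[-0.054  0.006  0.076]
 [-0.053  0.008  0.076]
 [-0.053  0.009  0.076]
 [-0.052  0.01   0.076]
 [-0.051  0.01   0.076]
 [-0.049  0.01   0.076]]
```

```bash
python3 -m inch '[0,0.3,0.05,0,0,0,-1, 0,0.2,0.05,0,0,0,-1, 0,0.2,0.05,0,0,0,-1, 0,0.15,0,0,0,0,-1, 0,0.1,0,0,0,0,-1]'
python3 step.py -.045 .15 '[[0.3,0.05],[0.2,0.05],[0.2,0.05],[0.15,0],[0.1,0]]'
```

```text
time: 13.8
tool_pos: [534.5, 20.2, 268.5]
tcp_rot: [-3.14, 0.001, 1.563]
contact_force: [-4.2, 0.6, 0.8]
grip_width: 39.7
pred [-0.05   0.009  0.076]
13.80 scene px 244.95 th -0.061 phi -0.129 F [-4.2  0.6  0.8] pos [534.5  20.2 268.5]
13.85 top px 311.52 th -0.054 phi -0.129 F [-4.2  0.7  0.4] pos [534.5  20.2 268.5]
13.90 scene px 244.88 th -0.059 phi -0.129 F [-4.2  1.1  2.6] pos [534.5  20.3 268.5]
now 13.95 [534.5  20.3 268.5] phi -0.129 rot [-3.14   0.001  1.563] grip 39.9
innov -0.005
tip-clip mm (+y) -0.6
innov 0.002
est [-0.054 -0.001  0.076] sd [0.004 0.027 0.005] eqphi -0.127
phi -0.118: 0.04 0.17 0.03
phi -0.123: 0.04 0.10 0.02
phi -0.125: 0.04 0.07 0.01
phi -0.126: 0.04 0.04 0.01
phi -0.128: 0.04 0.02 0.01
[[-0.054  0.007  0.076]
 [-0.053  0.009  0.076]
 [-0.052  0.01   0.076]
 [-0.051  0.01   0.076]
 [-0.05   0.01   0.076]
 [-0.049  0.01   0.076]]
```

Run:
```python
import cv2,numpy as np
a=cv2.imread('pics/top13.85.png')[136:162,298:338];b=cv2.imread('pics/scene13.90.png')[165:225,350:400]
a=cv2.resize(a,(400,260),interpolation=cv2.INTER_NEAREST);b=cv2.resize(b,(400,480),interpolation=cv2.INTER_NEAREST)
c=np.zeros((480,800,3),np.uint8);c[:260,:400]=a;c[:,400:]=b;cv2.imwrite('pics/chk.png',c)
```

```text
(no output)
```

View pics/chk.png

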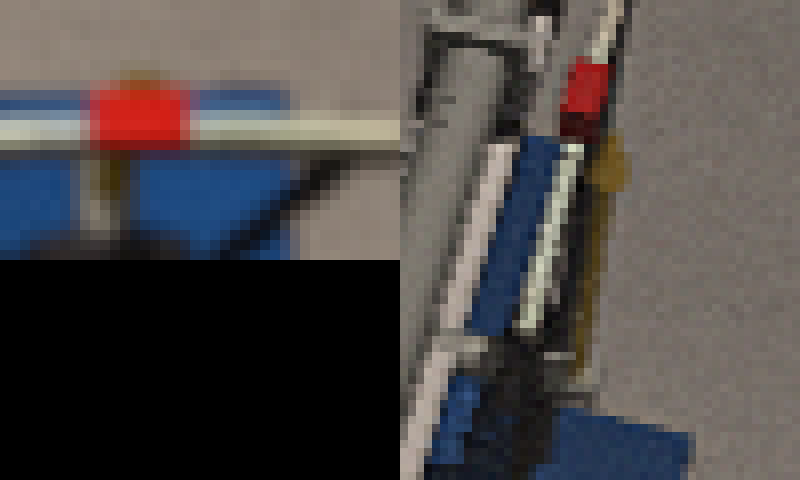

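Run:
```python
from h import *
np.set_printoptions(precision=1,suppress=True)
for a,b in(((311.6,144.2),(376.0,185.6)),((311.3,147.5),(372.9,176.9))):
    g=tri(a,b);print(g,proj('top',g)-a,proj('scene',g)-b)
for r in(160,170,180,190):print(r,proj('scene',circ(80,r,-.05)),proj('top',circ(80,r,-.05)))
print(proj('scene',circ(80,190,-.045)))
```

```text
[726.9  30.  281.7] [0.  0.1] [ 0.1 -0. ]
[711.4  31.6 317.9] [-0.1 -0.3] [-0.3  0. ]
160 [375.2 185.3] [310.9 145.4]
170 [375.5 183.4] [311.1 144.8]
180 [375.8 181.5] [311.2 144.1]
190 [376.1 179.6] [311.4 143.4]
[376.1 179.4]
```

Run:
```python
from step import *
K=json.load(open('kf.json'));o=bot.get_obs()
out,tr=plan(np.array(K['s']),K['ph'],.33,.13);rows(out,o);print(tr.round(3))
```

```text
phi -0.051: 0.05 1.32 0.12
phi -0.084: 0.05 0.75 0.09
phi -0.097: 0.04 0.54 0.07
phi -0.109: 0.04 0.34 0.05
phi -0.119: 0.04 0.17 0.03
[[-0.052  0.066  0.076]
 [-0.044  0.085  0.076]
 [-0.035  0.101  0.076]
 [-0.024  0.111  0.076]
 [-0.012  0.118  0.076]
 [ 0.007  0.137  0.076]]
```

```bash
python3 -m inch '[0,1.2,0.1,0,0,0,-1, 0,0.8,0.1,0,0,0,-1, 0,0.5,0.05,0,0,0,-1, 0,0.3,0.05,0,0,0,-1, 0,0.1,0,0,0,0,-1]'
python3 step.py .33 .13 '[[1.2,0.1],[0.8,0.1],[0.5,0.05],[0.3,0.05],[0.1,0]]'
```

```text
time: 14.45
tool_pos: [534.5, 21.1, 268.5]
tcp_rot: [-3.14, 0.0, 1.563]
contact_force: [-3.8, 2.3, 2.7]
grip_width: 40.0
pred [-0.015  0.109  0.076]
14.45 scene px 243.07 th -0.013 phi -0.124 F [-3.8  2.3  2.7] pos [534.5  21.1 268.5]
14.50 top px 309.22 th -0.011 phi -0.126 F [-3.2  2.6  0.7] pos [534.5  20.8 268.6]
14.55 scene px 242.61 th -0.002 phi -0.125 F [-4.3  1.9  1.1] pos [534.5  20.9 268.6]
now 14.60 [534.5  21.  268.6] phi -0.124 rot [-3.14   0.001  1.563] grip 40.2
innov 0.007
tip-clip mm (+y) 6.0
innov -0.002
est [0.011 0.137 0.076] sd [0.004 0.027 0.005] eqphi -0.157
phi -0.147: 0.04 -0.39 -0.04
phi -0.151: 0.04 -0.44 -0.05
phi -0.157: 0.04 -0.55 -0.06
phi -0.162: 0.04 -0.64 -0.08
phi -0.168: 0.04 -0.74 -0.10
[[0.024 0.132 0.076]
 [0.037 0.132 0.076]
 [0.05  0.132 0.076]
 [0.064 0.132 0.076]
 [0.077 0.132 0.076]
 [0.097 0.141 0.076]]
```

```bash
python3 -m inch '[0,-0.4,-0.05,0,0,0,-1, 0,-0.45,-0.05,0,0,0,-1, 0,-0.55,-0.05,0,0,0,-1, 0,-0.7,-0.1,0,0,0,-1, 0,-0.8,-0.1,0,0,0,-1]'
python3 step.py .33 .13 '[[-0.4,-0.05],[-0.45,-0.05],[-0.55,-0.05],[-0.7,-0.1],[-0.8,-0.1]]'
```

```text
time: 15.1
tool_pos: [534.5, 13.0, 267.4]
tcp_rot: [-3.14, 0.001, 1.563]
contact_force: [-1.3, 2.6, -1.2]
grip_width: 39.6
pred [0.076 0.126 0.076]
15.10 scene px 239.30 th 0.075 phi -0.172 F [-1.3  2.6 -1.2] pos [534.5  13.  267.4]
15.15 top px 304.57 th 0.075 phi -0.173 F [-2.9  2.5 -0.4] pos [534.5  12.9 267.4]
15.20 scene px 238.66 th 0.090 phi -0.172 F [-3.1  3.9 -1.4] pos [534.5  13.  267.4]
now 15.25 [534.5  13.  267.4] phi -0.172 rot [-3.14   0.001  1.563] grip 39.7
innov 0.004
tip-clip mm (+y) 19.5
innov 0.001
est [0.102 0.146 0.077] sd [0.004 0.027 0.005] eqphi -0.198
phi -0.193: 0.03 -0.35 -0.06
phi -0.195: 0.03 -0.39 -0.07
phi -0.201: 0.03 -0.48 -0.08
phi -0.206: 0.03 -0.57 -0.10
phi -0.211: 0.03 -0.66 -0.12
[[0.116 0.137 0.077]
 [0.13  0.136 0.077]
 [0.143 0.135 0.077]
 [0.156 0.134 0.077]
 [0.17  0.133 0.077]
 [0.19  0.141 0.077]]
```

```bash
python3 -m inch '[0,-0.35,-0.05,0,0,0,-1, 0,-0.4,-0.05,0,0,0,-1, 0,-0.5,-0.1,0,0,0,-1, 0,-0.6,-0.1,0,0,0,-1, 0,-0.75,-0.15,0,0,0,-1]'
python3 step.py .32 .12 '[[-0.35,-0.05],[-0.4,-0.05],[-0.5,-0.1],[-0.6,-0.1],[-0.75,-0.15]]'
```

```text
time: 15.75
tool_pos: [534.5, 5.5, 266.0]
tcp_rot: [-3.14, 0.001, 1.563]
contact_force: [-3.6, 4.2, -0.3]
grip_width: 40.0
pred [0.169 0.126 0.077]
15.75 scene px 234.31 th 0.182 phi -0.217 F [-3.6  4.2 -0.3] pos [534.5   5.5 266. ]
15.80 top px 299.57 th 0.167 phi -0.219 F [-3.1  4.4 -1.4] pos [534.5   5.2 265.9]
15.85 scene px 233.68 th 0.195 phi -0.218 F [-2.6  3.4  0.2] pos [534.5   5.3 265.9]
now 15.90 [534.5   5.3 266. ] phi -0.218 rot [-3.14   0.001  1.563] grip 39.7
innov 0.018
tip-clip mm (+y) 33.9
innov -0.004
est [0.21  0.171 0.079] sd [0.004 0.027 0.005] eqphi -0.249
phi -0.262: 0.02 -0.73 -0.18
phi -0.256: 0.02 -0.64 -0.15
phi -0.260: 0.02 -0.69 -0.16
phi -0.274: 0.02 -0.93 -0.23
phi -0.284: 0.01 -1.09 -0.28
[[0.226 0.145 0.079]
 [0.24  0.138 0.079]
 [0.253 0.133 0.079]
 [0.266 0.119 0.079]
 [0.277 0.104 0.079]
 [0.292 0.092 0.079]]
```

```bash
python3 -m inch '[0,-0.75,-0.2,0,0,0,-1, 0,-0.7,-0.15,0,0,0,-1, 0,-0.75,-0.2,0,0,0,-1, 0,-0.95,-0.25,0,0,0,-1, 0,-1.1,-0.3,0,0,0,-1]'
python3 step.py .33 .1 '[[-0.75,-0.2],[-0.7,-0.15],[-0.75,-0.2],[-0.95,-0.25],[-1.1,-0.3]]'
```

```text
time: 16.4
tool_pos: [534.5, -5.5, 263.2]
tcp_rot: [-3.14, 0.001, 1.563]
contact_force: [-3.3, 2.9, 2.1]
grip_width: 39.8
pred [0.275 0.096 0.079]
16.40 scene px 228.68 th 0.293 phi -0.284 F [-3.3  2.9  2.1] pos [534.5  -5.5 263.2]
16.45 top px 293.84 th 0.273 phi -0.285 F [-3.9  3.2  2.3] pos [534.5  -5.7 263.2]
16.50 scene px 228.63 th 0.294 phi -0.285 F [-4.4  4.4  1.9] pos [534.5  -5.6 263.2]
now 16.55 [534.5  -5.6 263.2] phi -0.285 rot [-3.14   0.001  1.563] grip 40.0
innov 0.023
tip-clip mm (+y) 50.5
innov -0.001
est [0.299 0.    0.082] sd [0.004 0.027 0.005] eqphi -0.295
phi -0.268: 0.02 0.28 0.07
phi -0.269: 0.02 0.26 0.07
phi -0.269: 0.02 0.26 0.07
phi -0.269: 0.02 0.26 0.07
phi -0.269: 0.02 0.26 0.07
[[0.3   0.    0.082]
 [0.3   0.    0.082]
 [0.3   0.    0.082]
 [0.3   0.    0.082]
 [0.3   0.    0.082]
 [0.3   0.    0.082]]
```

```bash
python3 -m inch '[0,1.05,0.25,0,0,0,-1, 0,2.05,0.45,0,0,0,-1, 0,3.05,0.6,0,0,0,-1, 0,4.1,0.65,0,0,0,-1, 0,5.1,0.7,0,0,0,-1]'
python3 - <<'E'
from h import *
r,o=look();rows([.08,.14,.2,.26,.33],o)
E
```

```text
time: 17.05
tool_pos: [534.5, 46.3, 270.1]
tcp_rot: [-3.14, 0.002, 1.563]
contact_force: [-2.0, -2.2, -3.9]
grip_width: 39.6
17.05 scene px 226.66 th 0.331 phi 0.025 F [-2.  -2.2 -3.9] pos [534.5  46.3 270.1]
17.10 top px 291.77 th 0.312 phi 0.032 F [-2.6 -0.3 -0.7] pos [534.5  47.6 270.1]
17.15 scene px 226.58 th 0.332 phi 0.029 F [-1.8  0.1 -0.2] pos [534.5  47.  270.1]
now 17.20 [534.5  46.7 270.1] phi 0.027 rot [-3.14   0.     1.564] grip 39.8
phi 0.080: 0.07 0.90 -0.07
phi 0.140: 0.08 1.92 -0.18
phi 0.200: 0.09 2.92 -0.35
phi 0.260: 0.10 3.91 -0.58
phi 0.330: 0.12 5.05 -0.93
```

```bash
python3 -m inch '[0,0.9,-0.05,0,0,0,-1, 0,1.9,-0.2,0,0,0,-1, 0,2.9,-0.35,0,0,0,-1, 0,3.9,-0.6,0,0,0,-1, 0,5.0,-0.9,0,0,0,-1]'
python3 - <<'E'
from h import *
r,o=look();rows([.33],o)
E
```

```text
time: 17.7
tool_pos: [534.5, 97.6, 261.2]
tcp_rot: [-3.141, 0.0, 1.564]
contact_force: [-2.8, -2.3, 1.8]
grip_width: 39.9
17.70 scene px 226.30 th 0.337 phi 0.332 F [-2.8 -2.3  1.8] pos [534.5  97.6 261.2]
17.75 top px 291.77 th 0.312 phi 0.341 F [-3.1  1.   4.9] pos [534.4  99.1 260.6]
17.80 scene px 226.70 th 0.330 phi 0.337 F [-3.1  0.3  2.8] pos [534.5  98.5 260.8]
now 17.85 [534.5  98.1 261. ] phi 0.335 rot [-3.140e+00 -2.000e-03  1.565e+00] grip 39.8
phi 0.330: 0.12 -0.10 -0.01
```

```bash
python3 -m inch '[0,0,0,0,0,0,0.9,0,0,0,0,0,0,0.9,0,0,0,0,0,0,0.9,0,0,0,0,0,0,0.9,0,0,0,0,0,0,0.9]'
python3 -m inch '[0,0,0,0,0,0,0.9,0,0,0,0,0,0,0.9,0,0,0.5,0,0,0,0.9,0,0,1.5,0,0,0,0.9,0,0,3,0,0,0,0.9]'
python3 - <<'E'
from h import *
r,o=look()
a=cv2.imread(f'pics/scene{r[2][0]:.2f}.png')[120:280,280:440];cv2.imwrite('pics/rel.png',cv2.resize(a,None,fx=3.6,fy=3.6,interpolation=cv2.INTER_CUBIC))
E
```

```text
time: 18.35
tool_pos: [534.6, 97.9, 260.9]
tcp_rot: [-3.14, -0.002, 1.565]
contact_force: [0.3, 0.1, -0.6]
grip_width: 75.2
time: 18.85
tool_pos: [534.4, 97.9, 291.4]
tcp_rot: [-3.14, -0.002, 1.565]
contact_force: [0.2, 0.1, -0.1]
grip_width: 87.0
18.85 scene px 226.32 th 0.337 phi 0.284 F [ 0.2  0.1 -0.1] pos [534.4  97.9 291.4]
18.90 top px 291.78 th 0.312 phi 0.280 F [0.4 0.6 2.4] pos [535.6  98.  294.6]
18.95 scene px 226.56 th 0.332 phi 0.281 F [ 0.3 -0.1  1.1] pos [535.7  98.  293.6]
now 19.00 [535.2  98.  292.3] phi 0.283 rot [ 3.140e+00 -2.000e-03  1.565e+00] grip 87.6
```

View pics/rel.png

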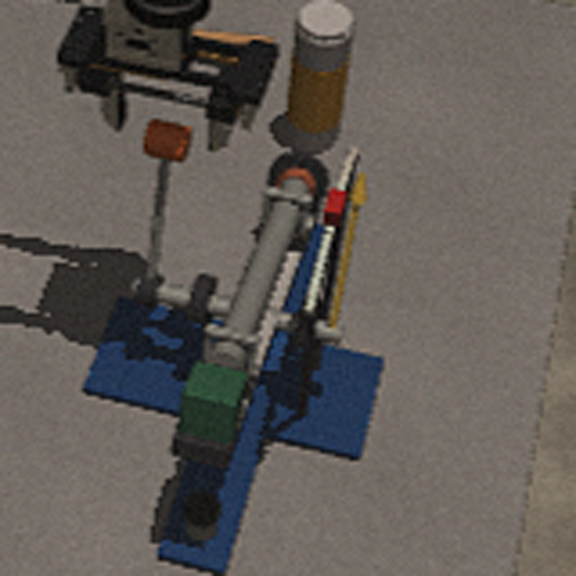

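The jig lies on the far rest with its green end up at about (339,231). The lever is free between the open fingers. Next I retract upwards.

```bash
python3 -m inch '[0,0,2,0,0,0,0.9,0,0,4,0,0,0,0.9,0,0,6,0,0,0,0.9,0,0,8,0,0,0,0.9,0,0,10,0,0,0,0.9]'
python3 -m inch '[0,0,0,0,0,0,0.9,0,0,0,0,0,0,0.9,0,0,0,0,0,0,0.9,0,0,0,0,0,0,0.9,0,0,0,0,0,0,0.9]'
python3 - <<'E'
from h import *
r,o=look()
cv2.imwrite('pics/fin.png',cv2.imread(f'pics/scene{r[2][0]:.2f}.png'))
E
```

```text
time: 19.5
tool_pos: [535.0, 98.0, 392.6]
tcp_rot: [3.141, -0.002, 1.565]
contact_force: [-0.1, -0.4, 0.3]
grip_width: 87.2
time: 20.0
tool_pos: [534.9, 98.0, 391.8]
tcp_rot: [-3.141, -0.002, 1.565]
contact_force: [0.0, -0.3, 0.1]
grip_width: 86.9
20.00 scene px 226.69 th 0.330 phi 0.189 F [ 0.  -0.3  0.1] pos [534.9  98.  391.8]
20.05 top px 291.79 th 0.311 phi 0.189 F [ 0.3  0.1 -0.1] pos [534.9  98.  392. ]
20.10 scene px 226.14 th 0.340 phi 0.189 F [-0.2 -0.1  0.3] pos [534.9  97.9 392.2]
now 20.15 [535.   98.  392.3] phi 0.189 rot [ 3.141e+00 -2.000e-03  1.565e+00] grip 87.4
```

View pics/fin.png

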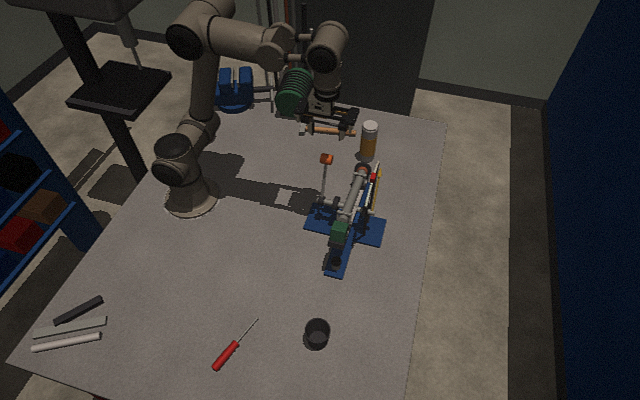

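The gripper is clear, the jig is steady on the opposite rest, and the things nearby look unmoved: screwdriver at (235,345), pot at (317,333), can at (369,140).

```bash
python3 -c "
from plant import bot
print(bot.close_job())"
```

```text
the job is handed in; nothing more can be done
None
```

I tipped the jig up with the lever, held the pointer at the red clip, and let the jig down onto the opposite rest. I then released the lever and handed the job in at about 20 s; no verdict was reported.

- **Hold:** from t ≈ 7.95 s to 13.9 s, every top-view reading put the pointer tip within about 4 mm of the clip's middle (limit 14 mm). That is about 6 s, but I only looked every 0.65 s or so. The two-view check suggested the true offset could be about 3 mm more, still well inside.
- **Speed:** my highest estimate was about 0.29 rad/s (limit 0.6).
- **Last 0.03–0.04 rad of the descent:** my estimate already had the jig on the rest at about 16.5 s, but it was still just above it. It dropped the rest of the way while I swung the lever over, and I took no picture during that. I estimate at worst about 0.37 rad/s there.
- **Final state:** the jig was steady on the +0.3 rest and the lever was upright along the jig, free of the gripper. The scene view read 0.33–0.34 rad and the top view 0.31, so both read a little high. The gripper was about 130 mm above its grasp height, with near-zero force on it. The screwdriver, pot and can looked unmoved. The hammer was partly hidden in the last picture, so I could not fully check it.

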